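# Chock the pastry roller on the sloping board

### The arm

A 6-joint arm with a two-finger parallel gripper is mounted at the origin on a cart in front of the work surface, level with it; the furniture and walls round the work are solid. World frame = base frame: x ahead of the robot, y to its left, z up, the work surface at z = 0. Lengths are in m, angles in rad, forces in N, time in s.
With the tool pointing down it reaches from about 0.35 to 0.85 m from the base axis. Payload 8.1 kg.
Tool frame: the origin (TCP) lies at the very end of the fingers, on their centre line; the grasp point (between the pads) lies 19 mm behind it; z points along the fingers, y is the line along which they close (so a half turn about z gives the same grasp; the last joint's range is limited). The gripper opens to 93 mm and grips with 3 to 60 N. Pads are 15 mm wide; open, the fingers measure 128 mm over their backs; the gripper's body (75 mm by 188 mm) begins 65 mm behind the grasp point.
Start: joints at [1.116, 0.13, 1.488, -0, 1.523, -0.085], TCP at [0.217, 0.559, 0.219] pointing down, gripper open.
Joint ranges: [-2.96, 2.96], [-0.89, 2.26], [0.02, 2.5], [-1.34, 4.48], [0, 2.73], [-2.66, 2.66]. Speed limits (rad/s): [2.39, 2.39, 2.79, 3.14, 3.14, 3.14].

### API

Orientations are given as a rotation vector (axis times angle).
In Python, from plant import robot gives the robot as it stands.
- The arm moves only by the tool play_rows, never from a script. Its argument "deltas" is one flat list of numbers, 5 for each row, row after row: the shift along the tool's x, y, z in mm, then the turn about the tool's z in degrees, then the finger opening in mm, from 0 to 93. A call has 1 to 10 rows; each row shifts and turns the commanded pose from where the row before left it, along the tool's axes as they then stand; what a row does not reach is not made up. A row lasts 1/12 s, in which the tool goes at most 41.7 mm and 7.16 degrees, less where a joint would pass 70% of its speed; a pose out of reach is approached as far as the arm can. A call with a gripper value outside its range is refused whole. The fingers move at their own pace and stop on an object; "newtons" is the grip in N (left out, the last holds). Time passes only in rows, so rows that do not move let the fingers close. It gives the time, the measured TCP pose, the force, the opening and the grip force at its end, in the units of the state.
- robot.read_state(): the state, without advancing time (a new reading comes with each control period).
- robot.read_camera(name): name is "scene" or "top" or "wrist"; returns a dict with "pixels" (420x560x3 uint8, blue, green, red), "mtx" (3x3 intrinsics, pixels), "eye" and "rotation" of the camera in the world. Camera axes: x right, y up, looking along -z (the intrinsics and any distortion apply to the point x, -y, -z); pixel columns grow to the right and rows downward; lengths in m; the calibration is good to about 2 mm. A picture is of the moment at which its call begins. There is no depth.
- robot.close_job(): hands the job in; it is judged then, once.
The state is a dict: "t": time; "q": joint angles; "dq": joint speeds; "joint_torque": joint torques, N m; "tool_pos": TCP position; "orientation": TCP orientation; "force": force on the tool from outside, world axes, zero at the start; "wrist_torque": the same for the moment, N m; "opening": finger opening in m; "gripper_force": force on a finger pad.
Only numpy, scipy, OpenCV 4.12 (cv2) and the standard library are available. Lean on these libraries where they do the work, as an engineer would, in place of code of your own. Each camera call takes 0.05 s, during which the arm holds its last target. There are 200 camera calls.

### The job

Park the wooden pastry roller on the sloping board to dry: first lay the low wooden chock bar flat on the board, crosswise to the slope and about midway across its width, then lay the roller across the slope just uphill of the chock, also midway, and let go of it only there, so that it rests against the chock and stays put. Set it down gently, never let it drop or roll away freely, and do not disturb the tin, the tamper and the cup that stand around.

Things in the scene. Friction and masses are not known exactly. Their poses are not given: they have to be found in the camera images.
- sloping_board: fixed wooden board, 200 x 300 x 21 mm, on a low and a high foot: its flat top falls 6 degrees along its length; edges open. The low end is nearer the robot (yawed up to 0.55 rad). Origin on the worktop under its middle; own +y points horizontally to the uphill end, x across the board, z up. The top is 35 mm above the worktop at the low edge, 67 mm at the high one
- slope (a point): the middle of the sloping board's top surface: x across the board (edges at +-100 mm), y up the slope along the surface (edges at +-150 mm), z normal to the surface
- chock: low chock bar of dark wood with two brass screw heads, 80 mm long (its x), 32 mm wide (y), 15 mm high (z), about 0.12 kg, loose on the worktop at first; origin at the centre of its underside; grips well enough not to slide on the board
- roller: one-piece pastry roller (small rolling pin) of light wood, about 0.3 kg: a round barrel 56 mm in diameter and 140 mm long with a 30 mm long, 26 mm thick knob handle at each end (200 mm overall). Origin at its centre, x along its axis (its y and z may be turned about that axis). It starts in its rest with its axis 40 mm above the worktop; it rolls very easily
- roller_rest: fixed dark wooden rest, base 186 x 62 x 8 mm, with two notched cheeks (38 mm high, 12 mm thick, 85 mm either side of the middle) that carry the roller by its handles; origin at the centre of its underside, x along the roller
- anchovy_tin: bystander: flat oblong tin, 63 x 105 x 24 mm, origin at the centre of its underside
- tamper: bystander: coffee tamper standing upright, 58 mm in diameter, 82 mm high, origin at the centre of its underside
- espresso_cup: bystander: small green cup with a handle, 64 x 88 x 56 mm, origin at its underside
There are look-alikes about, which are no part of the job. Of the things that look like the chock, the larger one is meant.

How it is judged:
By the outcome, as a careful person would: the job done as asked, in the order asked, and still so for the second after the job is handed in, with the robot touching nothing.
It also fails if it takes over 56 s, if anything falls off the work surface, if the arm or the gripper's body presses on something with over 40 N, if the wrist force passes 120 N, or if a joint passes its speed limit or range.

## Working session

There is one attempt and no reset: what is moved stays moved. The work goes in short steps, Python scripts to look and compute and a tool call to move; the robot and the scene stay as the last step left them, time stands still between calls to the robot, and variables do not carry over. Pictures are saved under pics/ and viewed, at most 12 in all, crops included, and the job is handed in when it is done.

Besides the shell and the picture viewer there is one more tool, called by a JSON object that holds its "method" and its "body". play_rows: Moves the arm, as the interface text tells. Its arguments: {"type":"object","properties":{"deltas":{"type":"array"},"newtons":{"type":"number"}},"required":["deltas"]}

```bash
mkdir -p pics; cat > h.py <<'E'
import numpy as np, cv2
from plant import robot
def shot(name,fn=None):
    c=robot.read_camera(name)
    if fn: cv2.imwrite('pics/'+fn,c['pixels'])
    return c
def ray(c,uv):
    uv=np.asarray(uv,float).reshape(-1,2); K=np.array(c['mtx'])
    d=np.c_[uv,np.ones(len(uv))]@np.linalg.inv(K).T
    d=d*[1,-1,-1]
    return np.array(c['eye']),d@np.array(c['rotation']).T
def onz(c,uv,z):
    e,d=ray(c,uv); return e+d*((z-e[2])/d[:,2])[:,None]
def proj(c,P):
    p=(np.asarray(P).reshape(-1,3)-c['eye'])@np.array(c['rotation'])*[1,-1,-1]
    q=p@np.array(c['mtx']).T; return q[:,:2]/q[:,2:]
E
python3 - <<'E'
from h import *
import pickle
np.set_printoptions(precision=4,suppress=True)
cs={n:shot(n,n+'0.png') for n in('scene','top')}
pickle.dump(cs,open('c0.pkl','wb'))
for n,c in cs.items(): print(n,c.keys(),c['mtx'],c['eye'],c['rotation'])
s=robot.read_state();print(s)
E
```

```text
scene dict_keys(['pixels', 'mtx', 'eye', 'rotation']) [[462.9788   0.     280.2049]
 [  0.     462.9788 207.9515]
 [  0.       0.       1.    ]] [-0.113  -0.7637  0.8718] [ 0.8511 -0.3342 -0.6571]
top dict_keys(['pixels', 'mtx', 'eye', 'rotation']) [[478.3537   0.     285.115 ]
 [  0.     478.3537 207.2735]
 [  0.       0.       1.    ]] [ 0.3649 -0.0013  1.8052] [ 0.1026 -0.0992 -1.5904]
{'t': 0.1, 'q': array([ 1.1156,  0.1311,  1.4892,  0.    ,  1.523 , -0.0854]), 'dq': array([-0.0028,  0.0009, -0.0033,  0.0008,  0.0017,  0.0001]), 'joint_torque': array([  0.0013, -56.1338, -49.3097,   0.077 ,   0.0291,  -0.    ]), 'tool_pos': array([0.2166, 0.559 , 0.2177]), 'orientation': array([-0.5775, -3.0876,  0.0025]), 'force': array([-0.0322,  0.3805, -0.3947]), 'wrist_torque': array([0.0002, 0.0519, 0.0211]), 'gripper_force': 0.0, 'opening': 0.09323185215462106}
```

Rotation is a rotation vector; fix the helper accordingly.

```bash
sed -i "s/np.array(c\['rotation'\])/cv2.Rodrigues(np.array(c['rotation'],float))[0]/" h.py; grep -n Rodr h.py; python3 - <<'E'
import cv2
im=cv2.imread('pics/top0.png'); cv2.imwrite('pics/top0b.png',cv2.resize(im,(800,600),interpolation=cv2.INTER_CUBIC))
E
```

```text
11:    return np.array(c['eye']),d@cv2.Rodrigues(np.array(c['rotation'],float))[0].T
15:    p=(np.asarray(P).reshape(-1,3)-c['eye'])@cv2.Rodrigues(np.array(c['rotation'],float))[0]*[1,-1,-1]
```

View pics/top0b.png

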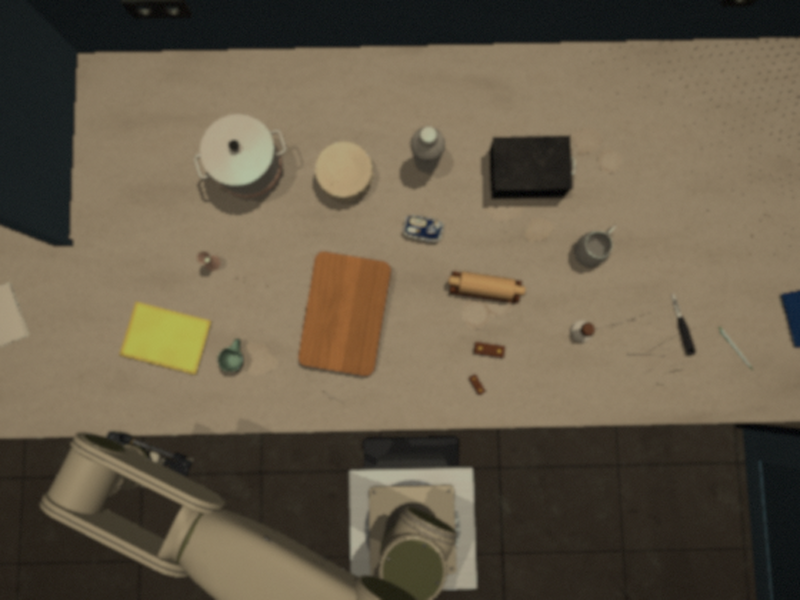

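View pics/scene0.png

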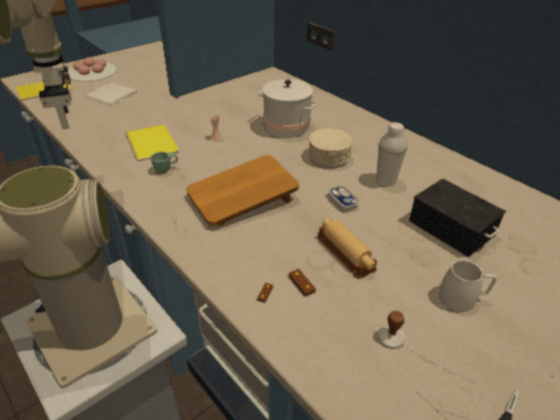

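Top view (800x600): the board is at (345,313), the roller in its rest at (486,287), the larger chock at (489,350) and the small look-alike at (477,384). The tin is at (423,229), the cup at (232,355) and the tampers at (582,330) and (205,262). Next I'll measure these.

```bash
python3 - <<'E'
from h import *
import pickle
np.set_printoptions(precision=4,suppress=True)
cs=pickle.load(open('c0.pkl','rb'))
boxes={'top':(190,160,380,290),'scene':(170,130,420,350)}
for n,c in cs.items():
    im=c['pixels']; h=cv2.cvtColor(im,cv2.COLOR_BGR2HSV)
    m=((h[...,1]>135)&(h[...,0]<20)&(h[...,2]>40)).astype(np.uint8)*255
    x0,y0,x1,y1=boxes[n]; mm=np.zeros_like(m); mm[y0:y1,x0:x1]=m[y0:y1,x0:x1]
    cnt,_=cv2.findContours(mm,cv2.RETR_EXTERNAL,cv2.CHAIN_APPROX_NONE)
    for k in cnt:
        if cv2.contourArea(k)<25: continue
        M=cv2.moments(k); cen=(M['m10']/M['m00'],M['m01']/M['m00'])
        r=cv2.minAreaRect(k); bp=cv2.boxPoints(r)
        print(n,cv2.contourArea(k),np.array(cen),r)
        if n=='top' :
            for z in (0.015,0.04,0.051):
                P=onz(c,np.r_[[cen],bp],z); e=np.diff(P[1:,:2],axis=0)
                print('  z',z,P[0,:2],'rectc',P[1:,:2].mean(0),'sides',np.linalg.norm(e,axis=1)[:2],'ang',np.arctan2(e[:2,1],e[:2,0]))
E
```

```text
scene 209.0 [394.9458 321.1348] ((395.7310485839844, 322.2724609375), (21.09355354309082, 14.865140914916992), 85.2363510131836)
scene 119.5 [264.6722 292.2524] ((264.7000427246094, 292.10003662109375), (7.602630138397217, 18.335756301879883), 26.56505012512207)
scene 300.5 [301.8397 282.0344] ((301.81146240234375, 282.0737609863281), (29.32044792175293, 12.163504600524902), 50.194427490234375)
scene 1580.0 [346.7708 248.1245] ((346.7500305175781, 247.75003051757812), (70.00357055664062, 26.870054244995117), 45.0)
scene 4345.0 [241.2546 189.4408] ((243.72921752929688, 190.66085815429688), (51.36381530761719, 106.30030822753906), 68.74949645996094)
top 33.5 [333.4478 268.8607] ((333.5449523925781, 268.971923828125), (12.18997573852539, 3.7099928855895996), 57.9946174621582)
  z 0.015 [ 0.3612 -0.1743] rectc [ 0.3608 -0.1746] sides [0.0138 0.0447] ang [-1.0403 -2.611 ]
  z 0.04 [ 0.3612 -0.1719] rectc [ 0.3608 -0.1722] sides [0.0136 0.0441] ang [-1.0403 -2.611 ]
  z 0.051 [ 0.3612 -0.1708] rectc [ 0.3609 -0.1711] sides [0.0136 0.0438] ang [-1.0403 -2.611 ]
top 106.0 [341.8459 244.467 ]
[... 508 characters left out ...]
759490967)
  z 0.015 [ 0.5999 -0.1865] rectc [ 0.6004 -0.2019] sides [0.0227 0.1791] ang [-0.1638 -1.7302]
  z 0.04 [ 0.5966 -0.1839] rectc [ 0.5971 -0.1991] sides [0.0224 0.1766] ang [-0.1638 -1.7302]
  z 0.051 [ 0.5952 -0.1828] rectc [ 0.5957 -0.1979] sides [0.0222 0.1755] ang [-0.1638 -1.7302]
top 4099.0 [240.801  219.3467] ((240.770263671875, 219.37838745117188), (52.93647384643555, 80.39111328125), 9.462322235107422)
  z 0.015 [0.5534 0.1677] rectc [0.5549 0.1677] sides [0.3038 0.2018] ang [-0.1677 -1.7606]
  z 0.04 [0.5508 0.1653] rectc [0.5523 0.1653] sides [0.2996 0.199 ] ang [-0.1677 -1.7606]
  z 0.051 [0.5497 0.1643] rectc [0.5511 0.1643] sides [0.2977 0.1977] ang [-0.1677 -1.7606]
```

```bash
cat >> h.py <<'E'
def plan(x,y,z,yaw):
    "turn (deg about tool z) first, then shift in the turned tool axes (mm); yaw = world angle of tool y, mod pi"
    s=robot.read_state(); R=cv2.Rodrigues(np.array(s['orientation']))[0]
    a=np.arctan2(R[1,1],R[0,1]); d=(yaw-a+np.pi/2)%np.pi-np.pi/2
    Rn=R@cv2.Rodrigues(np.array([0,0,-d]))[0]
    v=np.array([x,y,z])-s['tool_pos']
    print('t %.2f'%s['t'],'q',np.round(s['q'],2),'pos',np.round(s['tool_pos'],4),'yaw %.3f'%a,'tilt',np.round(R[:2,2],4),'F',np.round(s['force'],1),'open %.4f'%s['opening'])
    print('turn %.1f deg then shift mm'%-np.degrees(d),np.round(Rn.T@v*1000,1), '| unturned',np.round(R.T@v*1000,1))
E
python3 -c "
from h import *
plan(.45,-.208,.2,1.396)"
```

```text
t 0.10 q [ 1.12  0.13  1.49  0.    1.52 -0.09] pos [0.2166 0.559  0.2177] yaw 1.201 tilt [-0.0007 -0.0015] F [-0.   0.4 -0.4] open 0.0932
turn -11.2 deg then shift mm [-363.2 -714.7   18.7] | unturned [-494.8 -630.8   18.7]
```

{"method": "play_rows", "body": {"deltas": [0, 0, 0, -5.6, 93, 0, 0, 0, -5.6, 93, -8, -16, 0, 0, 93, -17, -34, 0, 0, 93, -17, -34, 0, 0, 93, -17, -34, 0, 0, 93, -17, -34, 0, 0, 93, -17, -34, 0, 0, 93, -17, -34, 0, 0, 93, -17, -34, 0, 0, 93]}}

```text
t: 0.93
tool_pos: [0.2977, 0.2855, 0.2182]
orientation: [-0.273, -3.129, 0.001]
force: [0.5, -1.0, -0.0]
opening: 0.0932
gripper_force: 0.0
```

{"method": "play_rows", "body": {"deltas": [-17, -34, 0, 0, 93, -17, -34, 0, 0, 93, -17, -34, 0, 0, 93, -17, -34, 0, 0, 93, -17, -34, 0, 0, 93, -17, -34, 0, 0, 93, -17, -34, 0, 0, 93, -17, -34, 0, 0, 93, -17, -34, 0, 0, 93, -17, -34, 0, 0, 93]}}

```text
t: 1.77
tool_pos: [0.4062, -0.0791, 0.2185]
orientation: [0.274, 3.129, 0.0]
force: [-0.2, -0.4, 0.7]
opening: 0.093
gripper_force: 0.0
```

```bash
python3 -c "
from h import *
plan(.45,-.208,.2,1.396)
c=shot('wrist','w1.png'); print(c['eye'],c['mtx'][0]); print(proj(c,[.45,-.208,.015]),proj(c,[.6,-.2,.04]))"
```

```text
t 1.77 q [-0.32 -0.4   1.97  0.    1.57 -1.71] pos [ 0.4062 -0.0791  0.2185] yaw 1.396 tilt [0.0002 0.0001] F [-0.2 -0.4  0.7] open 0.0930
turn 0.0 deg then shift mm [ -65.5 -119.3   18.5] | unturned [ -65.5 -119.3   18.5]
[ 0.33908254 -0.06593839  0.38548475] [335.3831587    0.         283.98535923]
[[180.86608678 247.9244128 ]] [[211.90865136 370.00038615]]
```

View pics/w1.png

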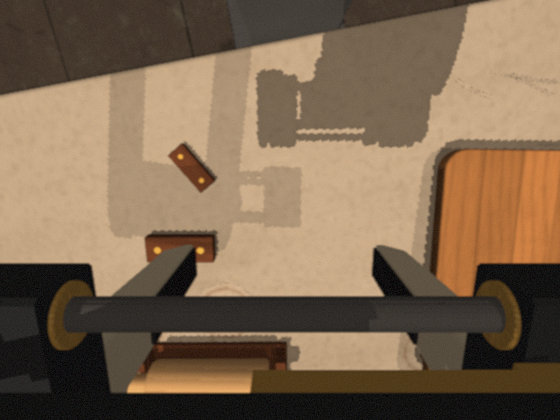

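The wrist view shows the larger chock at (180,248), fully visible, the small look-alike at (192,167), the roller in its rest at the bottom left and the board corner at the right. I'll measure the chock here.

```bash
python3 - <<'E'
from h import *
np.set_printoptions(precision=4,suppress=True)
c=shot('wrist'); h=cv2.cvtColor(c['pixels'],cv2.COLOR_BGR2HSV)
m=((h[...,1]>140)&((h[...,0]<20)|(h[...,0]>170))&(h[...,2]>35)).astype(np.uint8)*255
m=cv2.morphologyEx(m,cv2.MORPH_CLOSE,np.ones((9,9)))
mm=np.zeros_like(m); mm[220:275,130:230]=m[220:275,130:230]
k=max(cv2.findContours(mm,cv2.RETR_EXTERNAL,cv2.CHAIN_APPROX_NONE)[0],key=cv2.contourArea)
P=onz(c,k.reshape(-1,2),0.015)[:,:2]*1000
r=cv2.minAreaRect(P.astype(np.float32)); print(r, cv2.boundingRect(k))
# brass screw heads
b=((h[...,0]>12)&(h[...,0]<32)&(h[...,2]>130)&(h[...,1]>120)).astype(np.uint8)
n,l,st,ce=cv2.connectedComponentsWithStats(b[225:270,140:222])
for i in range(1,n):
    if st[i,4]>5: print(st[i,4],ce[i]+[140,225],onz(c,ce[i]+[140,225],.0155)[0])
E
```

```text
((449.60028076171875, -208.79296875), (79.51242065429688, 32.09263229370117), 79.94266510009766) (151, 233, 69, 27)
58 [162.2069 248.1379] [ 0.4471 -0.236   0.0155]
56 [205.1429 248.625 ] [ 0.4565 -0.1867  0.0155]
```

```bash
python3 -c "
from h import *
plan(.4515,-.2105,.08,1.389)"
```

```text
t 1.87 q [-0.32 -0.39  1.97 -0.    1.57 -1.71] pos [ 0.4065 -0.0816  0.2181] yaw 1.391 tilt [-0.0009 -0.0014] F [-0.   0.3 -1.6] open 0.0927
turn 0.1 deg then shift mm [ -67.7 -118.4  138.3] | unturned [ -67.4 -118.6  138.3]
```

{"method": "play_rows", "body": {"deltas": [-14, -24, 0, 0, 93, -14, -24, 20, 0, 93, -14, -24, 30, 0, 93, -14, -24, 30, 0, 93, -11.5, -22.5, 30, 0, 93, 0, 0, 28, 0, 93, 0, 0, 0, 0, 93]}}

```text
t: 2.45
tool_pos: [0.4481, -0.2035, 0.074]
orientation: [-0.275, -3.12, -0.008]
force: [-0.9, 0.9, -0.8]
opening: 0.0926
gripper_force: 0.0
```

```bash
python3 -c "
from h import *
plan(.4515,-.2105,.006,1.389)
c=shot('wrist'); print(c['eye'],proj(c,[.4515,-.2105,.015]),proj(c,robot.read_state()['tool_pos']))
s=shot('scene'); p=proj(s,[.4515,-.2105,.015])[0].astype(int);print(p)
a=c['pixels'];b=cv2.resize(s['pixels'][p[1]-80:p[1]+60,p[0]-90:p[0]+90],None,fx=3,fy=3,interpolation=cv2.INTER_CUBIC)[:420]
cv2.imwrite('pics/g1.png',cv2.resize(np.hstack([a,b]),None,fx=.72,fy=.72))
"
```

```text
t 2.45 q [-0.53 -0.03  1.93  0.    1.26 -1.93] pos [ 0.4481 -0.2035  0.074 ] yaw 1.395 tilt [-0.0094  0.0057] F [-0.9  0.9 -0.8] open 0.0926
turn 0.3 deg then shift mm [-5.3 -6.5 67.9] | unturned [-5.3 -6.6 67.9]
[ 0.38254011 -0.19123638  0.24173881] [[273.07002431 237.2496425 ]] [[281.96574043 266.60627658]]
[300 279]
```

View pics/g1.png

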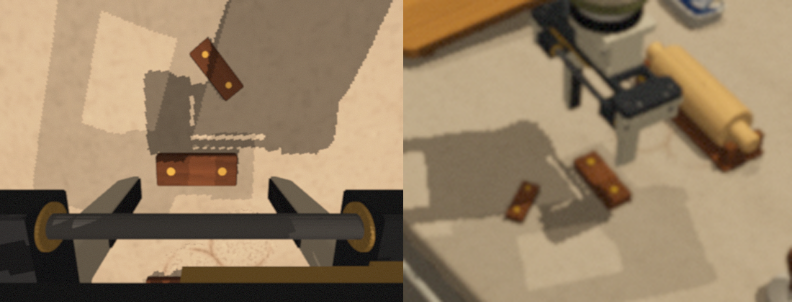

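The wrist view (scaled 0.72) shows the chock between the finger lines, with screws at (171,172) and (222,172). I'll refine its position from the screw heads.

```bash
cat >> h.py <<'E'
def screws(c,uv,w=70,z=.0155):
    h=cv2.cvtColor(c['pixels'],cv2.COLOR_BGR2HSV); u0,v0=int(uv[0])-w,int(uv[1])-25
    b=((h[...,0]>12)&(h[...,0]<32)&(h[...,2]>130)&(h[...,1]>120)).astype(np.uint8)[v0:v0+50,u0:u0+2*w]
    n,l,st,ce=cv2.connectedComponentsWithStats(b)
    i=sorted(range(1,n),key=lambda i:-st[i,4])[:2]
    P=onz(c,ce[i]+[u0,v0],z); P=P[np.argsort(P[:,1])]; d=P[1]-P[0]
    print('screws',st[i,4],P.mean(0),'yaw',np.arctan2(d[1],d[0]),'gap',np.linalg.norm(d))
E
python3 -c "
from h import *
c=shot('wrist');screws(c,proj(c,[.4515,-.2105,.015])[0])
c=shot('wrist');screws(c,proj(c,[.4515,-.2105,.015])[0])
plan(.4515,-.2105,.006,1.389)
"
```

```text
screws [134 134] [ 0.4517129  -0.21093339  0.0155    ] yaw 1.3920989950182467 gap 0.05030483067760306
screws [133 132] [ 0.45172077 -0.21090269  0.0155    ] yaw 1.3929826364509097 gap 0.05026600017803858
t 2.65 q [-0.53 -0.04  1.92  0.    1.26 -1.93] pos [ 0.4533 -0.2052  0.0827] yaw 1.397 tilt [ 0.002 -0.001] F [ 1.5 -0.1 -0.2] open 0.0929
turn 0.5 deg then shift mm [ 0.9 -5.5 76.7] | unturned [ 1.  -5.5 76.7]
```

{"method": "play_rows", "body": {"deltas": [1, -6, 15, 0, 93, 0, 0, 25, 0, 93, 0, 0, 20, 0, 93, 0, 0, 12, 0, 93, 0, 0, 6, 0, 93, 0, 0, 0, 0, 93, 0, 0, 0, 0, 93]}}

```text
t: 3.23
tool_pos: [0.4511, -0.2114, 0.004]
orientation: [0.273, 3.128, -0.001]
force: [0.1, 0.6, -0.4]
opening: 0.0928
gripper_force: 0.0
```

```bash
python3 -c "
from h import *
plan(.4517,-.2110,.003,1.392)"
```

```text
t 3.23 q [-0.54  0.08  1.96  0.    1.1  -1.94] pos [ 0.4511 -0.2114  0.004 ] yaw 1.397 tilt [ 0.0014 -0.0008] F [ 0.1  0.6 -0.4] open 0.0928
turn 0.3 deg then shift mm [-0.5  0.5  1. ] | unturned [-0.5  0.5  1. ]
```

Aligned within 1 mm; grip and lift.

{"method": "play_rows", "body": {"deltas": [0, 0, 0, 0, 76, 0, 0, 0, 0, 76, 0, 0, 0, 0, 76, 0, 0, 0, 0, 76, 0, 0, 0, 0, 76, 0, 0, 0, 0, 76], "newtons": 15}}

```text
t: 3.73
tool_pos: [0.4511, -0.2117, 0.0038]
orientation: [0.273, 3.128, -0.001]
force: [-0.7, 1.3, 6.7]
opening: 0.0798
gripper_force: 15.0
```

{"method": "play_rows", "body": {"deltas": [0, 0, -5, 0, 76, 0, 0, -15, 0, 76, 0, 0, -25, 0, 76, 0, 0, -30, 0, 76, 0, 0, -30, 0, 76, 0, 0, -15, 0, 76, 0, 0, 0, 0, 76, 0, 0, 0, 0, 76]}}

```text
t: 4.4
tool_pos: [0.4507, -0.2115, 0.1233]
orientation: [0.273, 3.128, -0.001]
force: [-0.3, -0.4, -1.6]
opening: 0.0799
gripper_force: 15.0
```

```bash
python3 - <<'E'
from h import *
np.set_printoptions(precision=4,suppress=True)
# board refined from top + scene (edges visible now)
for n,box in (('top',(190,160,300,290)),('scene',(170,130,310,240))):
    c=shot(n); h=cv2.cvtColor(c['pixels'],cv2.COLOR_BGR2HSV)
    m=((h[...,1]>135)&(h[...,0]<20)&(h[...,2]>40)).astype(np.uint8)*255
    x0,y0,x1,y1=box; mm=np.zeros_like(m); mm[y0:y1,x0:x1]=m[y0:y1,x0:x1]
    k=max(cv2.findContours(mm,cv2.RETR_EXTERNAL,cv2.CHAIN_APPROX_NONE)[0],key=cv2.contourArea)
    # intersect rays with slope plane guess: z=.051+tan6*u, u along (cos,sin)(-.175)
    e,d=ray(c,k.reshape(-1,2)); u=np.array([np.cos(-.175),np.sin(-.175)]); c0=np.array([.551,.1643]);T=np.tan(np.radians(6))
    t=(.051+T*((e[:2]-c0)@u)-e[2])/(d[:,2]-T*(d[:,:2]@u)); P=(e+d*t[:,None])[:,:2]
    r=cv2.minAreaRect((P*1000).astype(np.float32)); print(n,r,cv2.contourArea(k))
plan(.54,.16,.12,1.392)
c=shot('wrist'); s=robot.read_state()['tool_pos']; print(proj(c,s)); cv2.imwrite('pics/w3.png',c['pixels'][150:300,130:430])
E
```

```text
top ((550.1505737304688, 164.47474670410156), (195.67233276367188, 295.2396240234375), 78.93309783935547) 4095.0
scene ((547.027587890625, 150.54818725585938), (216.39633178710938, 300.22698974609375), 79.37601470947266) 3973.0
t 4.50 q [-0.54 -0.08  1.88 -0.    1.34 -1.94] pos [ 0.4491 -0.2106  0.1208] yaw 1.396 tilt [-0.0023  0.0014] F [-1.2 -0.4 -1.6] open 0.0796
turn 0.3 deg then shift mm [-23.5 380.9   1.1] | unturned [-25.2 380.7   1.1]
[[281.8238 261.5977]]
```

View pics/w3.png

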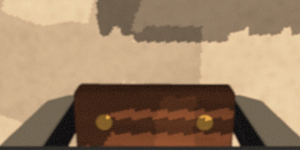

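The chock is held squarely between the fingers, with screws at (105,122) and (205,122) in the crop. Moving over the board.

{"method": "play_rows", "body": {"deltas": [-1, 15, -5, 0, 76, -2, 32, -5, 0, 76, -2, 36, -5, 0, 76, -2, 36, -5, 0, 76, -2, 36, -5, 0, 76, -2, 36, -5, 0, 76, -2, 36, 0, 0, 76, -2, 36, 0, 0, 76, -2, 36, 0, 0, 76, -2, 36, 0, 0, 76]}}

```text
t: 5.38
tool_pos: [0.5259, 0.1171, 0.1505]
orientation: [-0.273, -3.127, 0.001]
force: [0.4, -0.2, -1.3]
opening: 0.0798
gripper_force: 15.0
```

{"method": "play_rows", "body": {"deltas": [-2, 26, 0, 0, 76, -1, 15, 0, 0, 76, -1, 5, 0, 0, 76, 0, 0, 0, 0, 76, 0, 0, 0, 0, 76, 0, 0, 0, 0, 76]}}

```text
t: 5.88
tool_pos: [0.5387, 0.1585, 0.1522]
orientation: [-0.275, -3.129, 0.001]
force: [0.8, 0.3, -1.0]
opening: 0.0799
gripper_force: 15.0
```

```bash
python3 - <<'E'
from h import *
c=shot('wrist','w4.png'); plan(.54,.16,.12,1.392); print(proj(c,robot.read_state()['tool_pos']),c['eye'])
E
```

```text
t 5.93 q [ 0.2   0.07  1.68 -0.    1.4  -1.2 ] pos [0.5388 0.1585 0.1524] yaw 1.395 tilt [-0.0004 -0.0005] F [-0.6  0.5 -0.8] open 0.0796
turn 0.2 deg then shift mm [-0.9  1.7 32.4] | unturned [-0.9  1.7 32.4]
[[281.77491941 262.65094459]] [0.47173378 0.17179895 0.31927378]
```

View pics/w4.png

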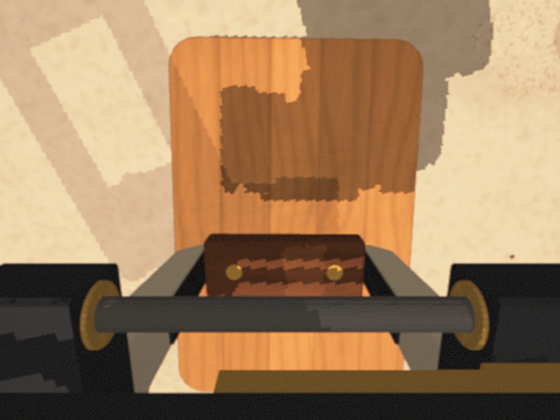

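The board is fully visible: side edges at about x=170 to 422 px, low edge at row 37, chock held at (284,265). I'll fit the edges on the slope plane.

```bash
cat > board.py <<'E'
from h import *
np.set_printoptions(precision=4,suppress=True)
def slope_pt(c,uv,c0,a):
    e,d=ray(c,uv); u=np.array([np.cos(a),np.sin(a)]);T=np.tan(np.radians(6))
    t=(.051+T*((e[:2]-c0)@u)-e[2])/(d[:,2]-T*(d[:,:2]@u)); return (e+d*t[:,None])
def fit(P):
    vx,vy,x0,y0=cv2.fitLine((P*1000).astype(np.float32),cv2.DIST_HUBER,0,.01,.01).ravel(); return np.array([x0,y0])/1000,np.array([vx,vy])
E
python3 - <<'E'
from board import *
c=shot('wrist'); im=c['pixels']; h=cv2.cvtColor(im,cv2.COLOR_BGR2HSV)
m=((h[...,1]>125)&(h[...,0]<20)).astype(np.uint8)
print(h[150,[150,160,180,400,410,430]],h[20,300],h[50,[200,300]])
L=[];R=[];B=[]
for v in range(70,225,5):
    x=np.where(m[v])[0]; x=x[(x>140)&(x<450)]; 
    L.append((x[0]-.5,v));R.append((x[-1]+.5,v))
for u in range(200,395,5):
    y=np.where(m[:150,u])[0]; B.append((u,y[0]-.5))
print(L[::6],R[::6],B[::6])
c0=np.array([.5505,.1645]);a=-.19
for it in range(4):
    out=[]
    pl,vl=fit(slope_pt(c,L,c0,a)[:,:2]);pr,vr=fit(slope_pt(c,R,c0,a)[:,:2]);pb,vb=fit(slope_pt(c,B,c0,a)[:,:2])
    vl*=np.sign(vl[0]);vr*=np.sign(vr[0]);vb*=np.sign(vb[1])
    al,ar,ab=np.arctan2(vl[1],vl[0]),np.arctan2(vr[1],vr[0]),np.arctan2(vb[1],vb[0])-np.pi/2
    a=(al+ar+ab)/3; u=np.array([np.cos(a),np.sin(a)]);n=np.array([-u[1],u[0]])
    w=(pr-pl)@n; lat=((pl+pr)/2)@n; low=pb@u
    c0=(low+.15*np.cos(np.radians(6)))*u+lat*n
    print('angles',al,ar,ab,'width',w,'centre',c0)
E
```

```text
[[ 20  67 242]
 [ 19  68 241]
 [ 13 168 206]
 [ 13 164 148]
 [ 13 166 158]
 [ 16  80 156]] [ 19  74 235] [[ 13 167 226]
 [ 14 164 233]]
[(np.float64(168.5), 70), (np.float64(169.5), 100), (np.float64(170.5), 130), (np.float64(171.5), 160), (np.float64(172.5), 190), (np.float64(173.5), 220)] [(np.float64(422.5), 70), (np.float64(420.5), 100), (np.float64(418.5), 130), (np.float64(416.5), 160), (np.float64(413.5), 190), (np.float64(412.5), 220)] [(200, np.float64(36.5)), (230, np.float64(36.5)), (260, np.float64(37.5)), (290, np.float64(37.5)), (320, np.float64(37.5)), (350, np.float64(38.5)), (380, np.float64(38.5))]
angles -0.1866561 -0.19101644 -0.18744218 width 0.19826934 centre [0.5518 0.1647]
angles -0.18665598 -0.19101654 -0.18748438 width 0.19836098 centre [0.5518 0.1647]
angles -0.18665585 -0.19101508 -0.18748415 width 0.19835854 centre [0.5518 0.1647]
angles -0.18665624 -0.19101588 -0.18748426 width 0.1983586 centre [0.5518 0.1647]
```

```bash
python3 -c "
from h import *
plan(.5273,.1694,.060,1.3826)"
```

```text
t 5.98 q [ 0.2   0.07  1.68 -0.    1.4  -1.2 ] pos [0.5389 0.1586 0.1526] yaw 1.395 tilt [-0.0001 -0.0003] F [ 0.2  0.  -1.1] open 0.0797
turn 0.7 deg then shift mm [13.4  8.4 92.6] | unturned [13.3  8.6 92.6]
```

{"method": "play_rows", "body": {"deltas": [6, 4, 5, 0.7, 76, 7.4, 4.4, 10, 0, 76, 0, 0, 20, 0, 76, 0, 0, 25, 0, 76, 0, 0, 20, 0, 76, 0, 0, 9, 0, 76, 0, 0, 3.6, 0, 76, 0, 0, 0, 0, 76, 0, 0, 0, 0, 76, 0, 0, 0, 0, 76]}}

```text
t: 6.82
tool_pos: [0.5284, 0.171, 0.0616]
orientation: [0.292, 3.126, 0.001]
force: [-0.2, 0.0, -0.3]
opening: 0.08
gripper_force: 15.0
```

```bash
python3 -c "
from h import *
plan(.5273,.1694,.0525,1.3826)"
```

```text
t 6.82 q [ 0.22  0.14  1.77  0.    1.22 -1.16] pos [0.5284 0.171  0.0616] yaw 1.384 tilt [0.0025 0.0006] F [-0.2  0.  -0.3] open 0.0800
turn 0.1 deg then shift mm [ 0.8 -1.8  9.1] | unturned [ 0.8 -1.8  9.1]
```

{"method": "play_rows", "body": {"deltas": [0.8, -1.6, 2, 0, 76, 0, 0, 3, 0, 76, 0, 0, 1, 0, 76, 0, 0, 1, 0, 76, 0, 0, 1, 0, 76, 0, 0, 1, 0, 76, 0, 0, 0, 0, 76, 0, 0, 0, 0, 76], "newtons": 8}}

```text
t: 7.48
tool_pos: [0.5263, 0.1692, 0.0514]
orientation: [0.293, 3.128, -0.0]
force: [-3.7, -1.9, 5.2]
opening: 0.08
gripper_force: 8.0
```

{"method": "play_rows", "body": {"deltas": [0, 0, 0, 0, 84, 0, 0, 0, 0, 88, 0, 0, 0, 0, 92, 0, 0, 0, 0, 92, 0, 0, 0, 0, 92, 0, 0, -3, 0, 92, 0, 0, -6, 0, 92]}}

```text
t: 8.07
tool_pos: [0.5255, 0.1691, 0.0595]
orientation: [-0.293, -3.126, 0.001]
force: [-0.4, 0.5, -0.0]
opening: 0.0919
gripper_force: 0.0
```

{"method": "play_rows", "body": {"deltas": [0, 0, -15, 0, 93, 0, 0, -25, 0, 93, 0, 0, -30, 0, 93, 0, 0, -25, 0, 93, 0, 0, -10, 0, 93, 0, 0, 0, 0, 93, 0, 0, 0, 0, 93]}}

```text
t: 8.65
tool_pos: [0.5264, 0.1693, 0.165]
orientation: [0.293, 3.127, 0.0]
force: [-1.6, -0.0, -0.1]
opening: 0.0932
gripper_force: 0.0
```

```bash
python3 - <<'E'
from board import *
c0=np.array([.5518,.1647]);a=-.188;u=np.array([np.cos(a),np.sin(a)]);n=np.array([-u[1],u[0]])
c=shot('wrist','w5.png'); plan(.5273,.1694,.1,1.3826)
h=cv2.cvtColor(c['pixels'],cv2.COLOR_BGR2HSV); p=proj(c,[.5273,.1694,.064])[0]; print(p)
cr=c['pixels'][int(p[1])-60:int(p[1])+60,int(p[0])-90:int(p[0])+90]; cv2.imwrite('pics/w5c.png',cv2.resize(cr,None,fx=3,fy=3))
E
```

```text
t 8.70 q [ 0.22  0.04  1.69  0.    1.42 -1.17] pos [0.5255 0.1691 0.1636] yaw 1.384 tilt [-0.0016 -0.0004] F [ 0.2 -0.4 -0.1] open 0.0929
turn 0.1 deg then shift mm [-1.8  0.6 63.6] | unturned [-1.8  0.6 63.6]
[282.8359 216.3937]
```

View pics/w5c.png

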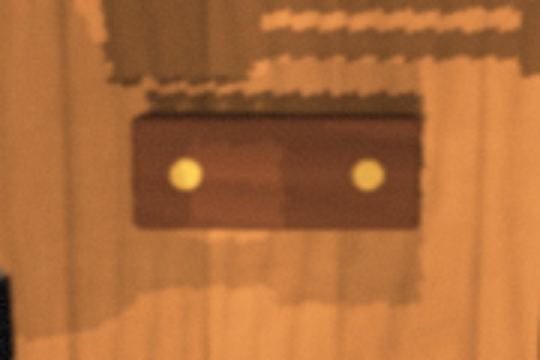

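The chock lies flat and square on the board, with screws at (185,175) and (368,175) in the 3x crop. Measuring it, then turning for the roller.

```bash
python3 - <<'E'
from board import *
c0=np.array([.5518,.1647]);a=-.188;u=np.array([np.cos(a),np.sin(a)]);n=np.array([-u[1],u[0]])
c=shot('wrist'); P=onz(c,[[253.7,214.3],[314.7,214.3]],.0635)
# refine: brightest yellow centroids
h=cv2.cvtColor(c['pixels'],cv2.COLOR_BGR2HSV); b=((h[...,0]>=20)&(h[...,0]<34)&(h[...,2]>150)&(h[...,1]>100)).astype(np.uint8)
k,l,st,ce=cv2.connectedComponentsWithStats(b[195:235,235:335]); i=[j for j in range(1,k) if st[j,4]>8]; print(st[i,4],ce[i]+[235,195])
d=P[1]-P[0]; m=P.mean(0)
print(P,'mid',m,'x,y on slope',-(m[:2]-c0)@n,(m[:2]-c0)@u,'yaw',np.arctan2(d[1],d[0]),np.linalg.norm(d))
plan(.585,-.2,.22,a)
E
```

```text
[39] [[254.7949 215.359 ]]
[[0.5198 0.146  0.0635]
 [0.529  0.1952 0.0635]] mid [0.5244 0.1706 0.0635] x,y on slope -0.0006944547999205455 -0.028007521025024264 yaw 1.3854451535395136 0.05009172081345537
t 8.75 q [ 0.22  0.04  1.69  0.    1.42 -1.17] pos [0.525  0.169  0.1629] yaw 1.384 tilt [-0.003  -0.0006] F [-0.4  0.3  0. ] open 0.0933
turn -89.9 deg then shift mm [ 351.4 -127.7  -57.1] | unturned [-127.2 -351.6  -57.1]
```

{"method": "play_rows", "body": {"deltas": [0, 0, -10, 7, 93, 0, 0, -15, 7, 93, 0, 0, -15, 7, 93, 0, 0, -15, 7, 93, 0, 0, 0, 7, 93, 0, 0, 0, 7, 93, 0, 0, 0, 7, 93, 0, 0, 0, 7, 93, 0, 0, 0, 7, 93, 0, 0, 0, 7, 93]}}

```text
t: 9.58
tool_pos: [0.5251, 0.169, 0.2175]
orientation: [-2.039, -2.386, 0.005]
force: [0.3, -0.5, 0.1]
opening: 0.0932
gripper_force: 0.0
```

{"method": "play_rows", "body": {"deltas": [0, 0, 0, 7, 93, 0, 0, 0, 7, 93, 0, 0, 0, 6, 93, 0, 0, 0, 0, 93, 0, 0, 0, 0, 93]}}

```text
t: 10.0
tool_pos: [0.5253, 0.1691, 0.2181]
orientation: [-2.414, -2.008, 0.004]
force: [0.1, 0.1, 0.2]
opening: 0.0931
gripper_force: 0.0
```

```bash
python3 -c "
from h import *
plan(.595,-.2,.22,-.188)"
```

```text
t 10.00 q [0.22 0.   1.62 0.   1.52 0.4 ] pos [0.5253 0.1691 0.2181] yaw -0.183 tilt [-0.003  -0.0007] F [0.1 0.1 0.2] open 0.0931
turn 0.3 deg then shift mm [-349.6  137.4   -1.9] | unturned [-350.2  135.7   -1.9]
```

{"method": "play_rows", "body": {"deltas": [-15, 6, 0, 0, 93, -30, 12, 0, 0, 93, -35, 14, 0, 0, 93, -35, 14, 0, 0, 93, -35, 14, 0, 0, 93, -35, 14, 0, 0, 93, -35, 14, 0, 0, 93, -35, 14, 0, 0, 93, -35, 13, 0, 0, 93, -30, 11, 0, 0, 93]}}

```text
t: 10.83
tool_pos: [0.5903, -0.171, 0.2189]
orientation: [-2.414, -2.008, 0.001]
force: [0.5, 0.5, 0.6]
opening: 0.093
gripper_force: 0.0
```

{"method": "play_rows", "body": {"deltas": [-20, 7, 0, 0, 93, -10, 3, 0, 0, 93, 0, 0, 0, 0, 93, 0, 0, 0, 0, 93, 0, 0, 0, 0, 93]}}

```text
t: 11.25
tool_pos: [0.5948, -0.1983, 0.2197]
orientation: [-2.416, -2.007, -0.0]
force: [0.5, -0.4, -0.2]
opening: 0.0935
gripper_force: 0.0
```

```bash
python3 - <<'E'
from h import *
c=shot('wrist','w6.png'); plan(.598,-.2,.22,-.188); print(proj(c,robot.read_state()['tool_pos']),c['eye'],proj(c,[.598,-.2,.04]))
E
```

```text
t 11.30 q [-0.4   0.2   1.41  0.    1.53 -0.22] pos [ 0.595  -0.1982  0.22  ] yaw -0.184 tilt [-0.0002  0.0006] F [ 0.1  0.1 -0.9] open 0.0930
turn 0.2 deg then shift mm [-1.2  3.3 -0. ] | unturned [-1.3  3.3 -0. ]
[[286.08341731 262.25892734]] [ 0.60637033 -0.1308869   0.38679969] [[288.26977599 198.06020265]]
```

View pics/w6.png

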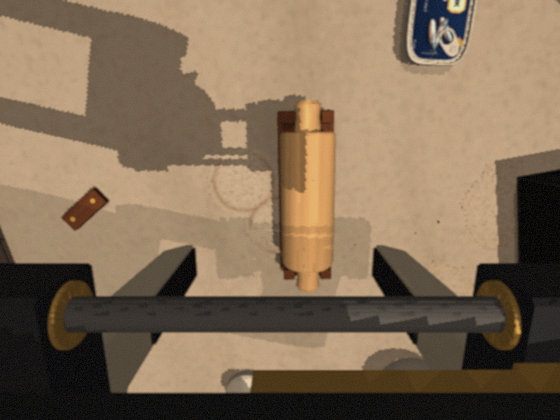

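The roller is upright in the wrist view: handle tips at about (309,100) and (308,290), barrel columns 281 to 335. The tin is at (437,30), well clear.

```bash
python3 - <<'E'
from board import *
c=shot('wrist'); h=cv2.cvtColor(c['pixels'],cv2.COLOR_BGR2HSV)
m=((h[...,1]>100)&(h[...,0]>9)&(h[...,0]<25)&(h[...,2]>110)).astype(np.uint8); m=cv2.morphologyEx(m,cv2.MORPH_OPEN,np.ones((3,3)))
k,l,st,ce=cv2.connectedComponentsWithStats(m[80:296,260:350]); i=1+np.argmax(st[1:,4]); M=l==i
print(st[i],ce[i]+[260,80])
mid=[];W=[]
for v in range(140-80,262-80,4):
    x=np.where(M[v])[0]; mid.append(((x[0]+x[-1])/2+260,v+80)); W.append(x[-1]-x[0]+1)
print(W[::5]); p,v=fit(onz(c,mid,.04)[:,:2]); v*=np.sign(v[1]); print('axis angle',np.arctan2(v[1],v[0]))
ys=np.where(M.any(1))[0]+80; print('rows',ys[0],ys[-1])
E=onz(c,[[309,ys[0]-.5],[308,ys[-1]+.5]],.04)[:,:2]; s=(E-p)@v; print('len',s)
w=np.array([x.sum() for x in M]); print('barrel rows',np.where(w>40)[0][[0,-1]]+80); b=np.where(w>40)[0][[0,-1]]+80
sb=(onz(c,[[308,b[0]-.5],[308,b[1]+.5]],.04)[:,:2]-p)@v; print('barrel',sb)
ct=p+v*s.mean(); print('centre by tips',ct,'by barrel',p+v*sb.mean())
plan(*ct,.1,np.arctan2(v[1],v[0])-np.pi/2)
E
```

```text
[  23   20   53  193 8122] [308.6359 196.7573]
[np.int64(51), np.int64(50), np.int64(50), np.int64(51), np.int64(51), np.int64(49), np.int64(48)]
axis angle 1.3879572
rows 100 292
len [ 0.1141 -0.0936]
barrel rows [133 267]
barrel [ 0.0826 -0.0631]
centre by tips [ 0.6185 -0.209 ] by barrel [ 0.6184 -0.2095]
t 11.35 q [-0.4   0.2   1.41  0.    1.53 -0.22] pos [ 0.595  -0.1982  0.2201] yaw -0.184 tilt [0.0001 0.0003] F [-0.7  0.2  0.1] open 0.0926
turn -0.1 deg then shift mm [ -6.4  25.  120.1] | unturned [ -6.4  25.  120.1]
```

{"method": "play_rows", "body": {"deltas": [-3.4, 12, 10, 0, 93, -3, 13, 25, 0, 93, 0, 0, 35, 0, 93, 0, 0, 30, 0, 93, 0, 0, 20, 0, 93, 0, 0, 0, 0, 93, 0, 0, 0, 0, 93]}}

```text
t: 11.93
tool_pos: [0.6175, -0.2093, 0.0991]
orientation: [-2.415, -2.005, 0.002]
force: [-0.1, -0.1, 0.8]
opening: 0.0929
gripper_force: 0.0
```

```bash
python3 - <<'E'
from board import *
plan(.6185,-.2092,.028,-.183)
c=shot('wrist'); h=cv2.cvtColor(c['pixels'],cv2.COLOR_BGR2HSV); print(proj(c,[.6185,-.2092,.04]),proj(c,[.6355,-.117,.04]))
m=((h[...,1]>100)&(h[...,0]>9)&(h[...,0]<25)&(h[...,2]>110)).astype(np.uint8)
for v in range(100,290,20):
    x=np.where(m[v,200:380])[0]+200
    if len(x): print(v,x[0],x[-1],onz(c,[(x[0]+x[-1])/2,v],.04)[0,:2])
plan(.6185,-.2092,.028,-.183)
E
```

```text
t 11.93 q [-0.41  0.35  1.45  0.    1.34 -0.22] pos [ 0.6175 -0.2093  0.0991] yaw -0.185 tilt [-0.0026  0.0012] F [-0.1 -0.1  0.8] open 0.0929
turn -0.1 deg then shift mm [ 0.2  1.2 71.1] | unturned [ 0.2  1.2 71.1]
[[287.1157 229.9007]] [[287.1876  88.4348]]
100 244 324 [ 0.6322 -0.1235]
120 264 301 [ 0.629  -0.1354]
140 242 324 [ 0.627 -0.148]
160 245 323 [ 0.6253 -0.1609]
180 245 323 [ 0.6228 -0.1741]
200 239 322 [ 0.6179 -0.1873]
220 230 324 [ 0.6129 -0.2008]
240 209 324 [ 0.6028 -0.2139]
260 248 324 [ 0.6136 -0.2313]
280 249 323 [ 0.6108 -0.2466]
t 11.98 q [-0.41  0.35  1.45  0.    1.34 -0.22] pos [ 0.6188 -0.2101  0.1013] yaw -0.185 tilt [ 0.0008 -0.0002] F [0.4 0.2 0.7] open 0.0927
turn -0.1 deg then shift mm [ 0.8 -0.6 73.3] | unturned [ 0.8 -0.6 73.3]
```

{"method": "play_rows", "body": {"deltas": [0, 0, 10, 0, 93, 0, 0, 20, 0, 93, 0, 0, 20, 0, 93, 0, 0, 13, 0, 93, 0, 0, 7, 0, 93, 0, 0, 3, 0, 93, 0, 0, 0, 0, 93, 0, 0, 0, 0, 93]}}

```text
t: 12.65
tool_pos: [0.6191, -0.2111, 0.0282]
orientation: [2.418, 2.004, 0.001]
force: [0.5, 0.3, 0.7]
opening: 0.0929
gripper_force: 0.0
```

{"method": "play_rows", "body": {"deltas": [0, 0, 0, 0, 70, 0, 0, 0, 0, 60, 0, 0, 0, 0, 50, 0, 0, 0, 0, 50, 0, 0, 0, 0, 50, 0, 0, 0, 0, 50, 0, 0, 0, 0, 50, 0, 0, 0, 0, 50], "newtons": 25}}

```text
t: 13.32
tool_pos: [0.6183, -0.2108, 0.0271]
orientation: [-2.419, -2.005, 0.0]
force: [-0.6, 0.7, 1.6]
opening: 0.0554
gripper_force: 25.0
```

{"method": "play_rows", "body": {"deltas": [0, 0, -3, 0, 50, 0, 0, -8, 0, 50, 0, 0, -15, 0, 50, 0, 0, -20, 0, 50, 0, 0, -25, 0, 50, 0, 0, -25, 0, 50, 0, 0, -20, 0, 50, 0, 0, -10, 0, 50, 0, 0, 0, 0, 50, 0, 0, 0, 0, 50]}}

```text
t: 14.15
tool_pos: [0.6186, -0.2109, 0.1537]
orientation: [2.418, 2.004, 0.001]
force: [-0.8, 0.3, -4.0]
opening: 0.0553
gripper_force: 25.0
```

```bash
python3 - <<'E'
from board import *
c=shot('wrist','w7.png'); h=cv2.cvtColor(c['pixels'],cv2.COLOR_BGR2HSV)
s=robot.read_state(); z=s['tool_pos'][2]+.0123; R=cv2.Rodrigues(np.array(s['orientation']))[0]
m=((h[...,1]>100)&(h[...,0]>9)&(h[...,0]<25)&(h[...,2]>90)).astype(np.uint8)
for v in list(range(20,220,15)):
    x=np.where(m[v,200:380])[0]+200
    if len(x): print(v,x[0],x[-1],((onz(c,[(x[0]+x[-1])/2,v],z)[0]-s['tool_pos'])@R*1000).round(1))
a=-.188; u=np.array([np.cos(a),np.sin(a)]); c0=np.array([.5518,.1647])
ys=-.0264+.0408+.006; P=c0+u*ys*np.cos(np.radians(6)); print('above',P); plan(*P,.147,a)
print(s['wrist_torque'],s['force'])
E
```

```text
35 267 295 [107.2  -1.5 -12.3]
50 250 311 [101.4  -1.8 -12.3]
65 252 309 [ 95.5  -1.8 -12.3]
80 254 307 [ 89.4  -1.8 -12.3]
95 252 313 [ 83.2  -0.9 -12.3]
110 252 315 [ 76.9  -0.5 -12.3]
125 218 345 [ 70.4  -1.4 -12.3]
140 219 344 [ 63.8  -1.4 -12.3]
155 220 344 [ 57.1  -1.1 -12.3]
170 220 343 [ 50.2  -1.4 -12.3]
185 221 343 [ 43.1  -1.1 -12.3]
200 223 342 [ 35.9  -0.9 -12.3]
215 220 342 [ 28.6  -1.6 -12.3]
above [0.5717 0.1609]
t 14.20 q [-0.41  0.31  1.41 -0.    1.43 -0.22] pos [ 0.6178 -0.2105  0.152 ] yaw -0.187 tilt [-0.0012  0.0005] F [ 0.1 -0.8 -4.1] open 0.0555
turn 0.1 deg then shift mm [ 356.3 -114.6    5.3] | unturned [ 356.5 -114.1    5.3]
[-0.1066  0.0831  0.0379] [ 0.1187 -0.8033 -4.1246]
```

View pics/w7.png

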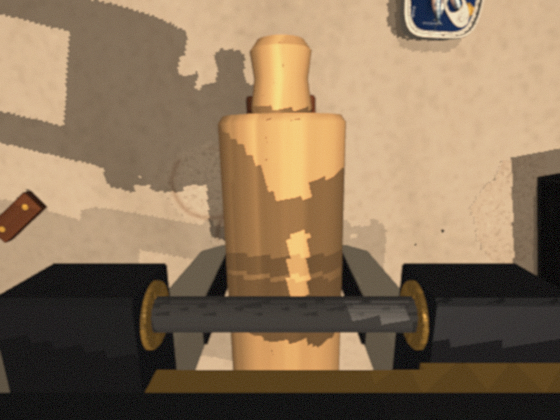

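The roller is held level and centred: barrel columns 219 to 344, rim at row 118. Carrying it over the board.

{"method": "play_rows", "body": {"deltas": [10, -3, 0, 0, 50, 20, -6.5, 0, 0, 50, 28, -9, 0, 0, 50, 32, -10, 0, 0, 50, 32, -10, 0, 0, 50, 32, -10, 0, 0, 50, 32, -10.5, 0, 0, 50, 32, -10.5, 0, 0, 50, 32, -10.5, 0, 0, 50, 32, -10.5, 0, 0, 50]}}

```text
t: 15.03
tool_pos: [0.5797, 0.0853, 0.151]
orientation: [-2.417, -2.004, 0.004]
force: [0.2, 0.8, -2.7]
opening: 0.0557
gripper_force: 25.0
```

{"method": "play_rows", "body": {"deltas": [30, -10, 0, 0, 50, 22, -7, 0, 0, 50, 14, -4.5, 0, 0, 50, 7, -2.5, 0, 0, 50, 0, 0, 0, 0, 50, 0, 0, 0, 0, 50, 0, 0, 0, 0, 50]}}

```text
t: 15.62
tool_pos: [0.5718, 0.158, 0.1527]
orientation: [2.42, 2.003, -0.001]
force: [0.0, 0.3, -2.8]
opening: 0.0553
gripper_force: 25.0
```

```bash
python3 - <<'E'
from board import *
a=-.188; u=np.array([np.cos(a),np.sin(a)]); n=np.array([-u[1],u[0]]); c0=np.array([.5518,.1647]);C=np.cos(np.radians(6));S=np.sin(np.radians(6))
# roller axis at slope y=s, normal 28 mm  -> world; TCP 12.3 mm below axis
for g in (.005,0):
    s=-.0264+.0408+g; h=s*C-.028*S; z=.0515+s*S+.028*C-.0123; P=c0+u*h-n*.0015
    print('gap',g,P,z); plan(*P,z,a)
c=shot('wrist'); cv2.imwrite('pics/w8.png',c['pixels'])
E
```

```text
gap 0.005 [0.5676 0.1602] 0.06907446525770412
t 15.62 q [ 0.18  0.15  1.59 -0.    1.4   0.37] pos [0.5718 0.158  0.1527] yaw -0.188 tilt [-0.0004 -0.0007] F [ 0.   0.3 -2.8] open 0.0553
turn 0.0 deg then shift mm [ 1.4 -4.5 83.6] | unturned [ 1.4 -4.5 83.6]
gap 0 [0.5627 0.1611] 0.06855182294136586
t 15.62 q [ 0.18  0.15  1.59 -0.    1.4   0.37] pos [0.5718 0.158  0.1527] yaw -0.188 tilt [-0.0004 -0.0007] F [ 0.   0.3 -2.8] open 0.0553
turn 0.0 deg then shift mm [ 1.4 -9.4 84.2] | unturned [ 1.4 -9.4 84.2]
```

{"method": "play_rows", "body": {"deltas": [1.5, -4.5, 10, 0, 50, 0, 0, 20, 0, 50, 0, 0, 20, 0, 50, 0, 0, 15, 0, 50, 0, 0, 8, 0, 50, 0, 0, 4, 0, 50, 0, 0, 2, 0, 50, 0, 0, 0, 0, 50, 0, 0, 0, 0, 50]}}

```text
t: 16.42
tool_pos: [0.5682, 0.1616, 0.0751]
orientation: [2.418, 2.004, 0.002]
force: [0.1, 0.8, -2.1]
opening: 0.0552
gripper_force: 25.0
```

```bash
python3 -c "
from h import *
plan(.5676,.1602,.0691,-.188)"
```

```text
t 16.42 q [ 0.19  0.22  1.66 -0.    1.26  0.38] pos [0.5682 0.1616 0.0751] yaw -0.187 tilt [0.0016 0.0003] F [ 0.1  0.8 -2.1] open 0.0552
turn 0.1 deg then shift mm [-1.5 -0.4  6. ] | unturned [-1.5 -0.4  6. ]
```

{"method": "play_rows", "body": {"deltas": [-1, 0, 1.5, 0, 50, 0, 0, 1.5, 0, 50, 0, 0, 1, 0, 50, 0, 0, 0.7, 0, 50, 0, 0, 0, 0, 50, 0, 0, 0, 0, 50]}}

```text
t: 16.92
tool_pos: [0.5672, 0.1606, 0.0693]
orientation: [-2.419, -2.005, 0.0]
force: [0.3, 0.1, -3.3]
opening: 0.0552
gripper_force: 25.0
```

{"method": "play_rows", "body": {"deltas": [0, 0, 0.5, 0, 50, 0, 0, 0, 0, 50, 0, 0, 0, 0, 50]}}

```text
t: 17.17
tool_pos: [0.5673, 0.1606, 0.0688]
orientation: [-2.419, -2.005, 0.0]
force: [0.4, 0.0, -3.2]
opening: 0.0552
gripper_force: 25.0
```

{"method": "play_rows", "body": {"deltas": [0, 0, 0.5, 0, 50, 0, 0, 0, 0, 50, 0, 0, 0, 0, 50]}}

```text
t: 17.42
tool_pos: [0.5673, 0.1606, 0.0683]
orientation: [-2.419, -2.005, 0.0]
force: [0.0, -0.7, -2.9]
opening: 0.0556
gripper_force: 25.0
```

{"method": "play_rows", "body": {"deltas": [0, 0, 0.5, 0, 50, 0, 0, 0, 0, 50, 0, 0, 0, 0, 50]}}

```text
t: 17.67
tool_pos: [0.5673, 0.1606, 0.0678]
orientation: [2.419, 2.005, 0.0]
force: [0.1, 0.5, -2.9]
opening: 0.0551
gripper_force: 25.0
```

{"method": "play_rows", "body": {"deltas": [0, 0, 0.5, 0, 50, 0, 0, 0, 0, 50, 0, 0, 0, 0, 50]}}

```text
t: 17.92
tool_pos: [0.5673, 0.1606, 0.0678]
orientation: [2.419, 2.005, 0.0]
force: [-3.2, -0.5, 3.9]
opening: 0.0553
gripper_force: 25.0
```

{"method": "play_rows", "body": {"deltas": [0, 0, 0.5, 0, 50, 0, 0, 0, 0, 50, 0, 0, 0, 0, 50]}}

```text
t: 18.17
tool_pos: [0.5673, 0.1606, 0.0677]
orientation: [2.419, 2.005, 0.0]
force: [-4.9, -1.1, 7.3]
opening: 0.0556
gripper_force: 25.0
```

{"method": "play_rows", "body": {"deltas": [0, 0, -1, 0, 50, 0, -1, 0.1, 0, 50, 0, -1, 0.1, 0, 50, 0, -1, 0.1, 0, 50, 0, 0, 0, 0, 50, 0, 0, 0, 0, 50]}}

```text
t: 18.67
tool_pos: [0.5644, 0.1612, 0.0675]
orientation: [2.419, 2.005, 0.0]
force: [0.5, 1.2, -0.8]
opening: 0.0556
gripper_force: 25.0
```

{"method": "play_rows", "body": {"deltas": [0, -0.7, 0.1, 0, 50, 0, 0, 0, 0, 50, 0, 0, 0, 0, 50]}}

```text
t: 18.92
tool_pos: [0.5637, 0.1613, 0.0674]
orientation: [2.419, 2.005, 0.0]
force: [1.5, 0.0, -1.0]
opening: 0.0552
gripper_force: 25.0
```

{"method": "play_rows", "body": {"deltas": [0, -0.7, 0.1, 0, 50, 0, 0, 0, 0, 50, 0, 0, 0, 0, 50]}}

```text
t: 19.17
tool_pos: [0.563, 0.1614, 0.0674]
orientation: [2.419, 2.005, 0.0]
force: [0.5, 0.6, -0.9]
opening: 0.0552
gripper_force: 25.0
```

{"method": "play_rows", "body": {"deltas": [0, -0.5, 0.05, 0, 50, 0, 0, 0, 0, 50, 0, 0, 0, 0, 50]}}

```text
t: 19.42
tool_pos: [0.5625, 0.1615, 0.0673]
orientation: [2.419, 2.005, -0.0]
force: [2.2, -1.0, -1.4]
opening: 0.0551
gripper_force: 25.0
```

{"method": "play_rows", "body": {"deltas": [0, -0.5, 0.05, 0, 50, 0, 0, 0, 0, 50, 0, 0, 0, 0, 50]}}

```text
t: 19.67
tool_pos: [0.562, 0.1616, 0.0673]
orientation: [2.419, 2.005, 0.0]
force: [0.9, -0.2, -0.9]
opening: 0.0555
gripper_force: 25.0
```

{"method": "play_rows", "body": {"deltas": [0, -0.5, 0.05, 0, 50, 0, 0, 0, 0, 50, 0, 0, 0, 0, 50]}}

```text
t: 19.92
tool_pos: [0.5615, 0.1617, 0.0672]
orientation: [2.419, 2.005, -0.0]
force: [1.6, -0.3, -0.7]
opening: 0.0554
gripper_force: 25.0
```

Expected contact point reached with no clear force; I'll look before pushing on.

```bash
python3 - <<'E'
from board import *
c=shot('wrist'); s=shot('scene'); p=proj(s,[.5518,.1647,.06])[0].astype(int)
b=cv2.resize(s['pixels'][p[1]-55:p[1]+50,p[0]-70:p[0]+70],(560,420),interpolation=cv2.INTER_CUBIC)
cv2.imwrite('pics/w9.png',cv2.resize(np.hstack([c['pixels'],b]),(800,300)))
print(proj(c,[[.5273,.1694,.0635],[.5291,.1937,.0635],[.5343,.2053,.0635]]))
E
```

```text
[[221.3853 257.6197]
 [214.1036 214.3448]
 [218.6385 191.1121]]
```

View pics/w9.png

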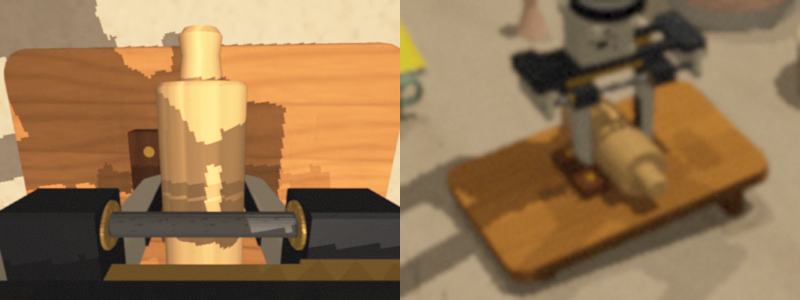

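The wrist image shows a chock screw at about (209,213) full-size px, just left of the barrel. I'll test contact by measuring the screw before and after a 0.7 mm nudge.

```bash
cat >> h.py <<'E'
def one(c):
    g=c['pixels'].astype(float); w=np.clip(g[195:232,192:228,1]-90,0,None)*(g[195:232,192:228,1]>g[195:232,192:228,0]+40)
    v,u=np.mgrid[195:232,192:228]; return [(w*u).sum()/w.sum(),(w*v).sum()/w.sum()],w.sum()
E
python3 - <<'E'
from board import *
c=shot('wrist'); uv,w=one(c); print(uv,w,onz(c,uv,.0632)); c=shot('wrist');print(one(c),robot.read_state()['tool_pos'],robot.read_state()['force'])
E
```

```text
[np.float64(211.04109067850348), np.float64(211.58706404565632)] 7885.0 [[0.5278 0.1954 0.0632]]
([np.float64(211.2281206961312), np.float64(211.70464504820333)], np.float64(7987.0)) [0.5615 0.1617 0.0672] [ 1.685  -0.9374  0.0962]
```

{"method": "play_rows", "body": {"deltas": [0, -0.7, 0.07, 0, 50, 0, 0, 0, 0, 50, 0, 0, 0, 0, 50]}}

```text
t: 20.37
tool_pos: [0.5607, 0.1619, 0.0671]
orientation: [-2.419, -2.005, 0.0]
force: [2.0, 0.3, -1.2]
opening: 0.0557
gripper_force: 25.0
```

```bash
python3 - <<'E'
from board import *
c=shot('wrist'); uv,w=one(c); print(uv,w,onz(c,uv,.0632)); c=shot('wrist');print(one(c),robot.read_state()['tool_pos'],robot.read_state()['force'])
E
```

```text
[np.float64(210.89735056956354), np.float64(211.90541405350058)] 7813.0 [[0.527  0.1954 0.0632]]
([np.float64(211.04718532574321), np.float64(211.57571157495255)], np.float64(7905.0)) [0.5608 0.1619 0.0671] [ 0.7497 -0.2488 -0.2453]
```

The screw stays at a fixed pixel while the tool moves, so the roller is touching the chock and moving it slightly (about 2 mm in all). Set the weight down and release.

{"method": "play_rows", "body": {"deltas": [0, 0.2, 0.3, 0, 50, 0, 0, 0, 0, 50, 0, 0, 0, 0, 50], "newtons": 8}}

```text
t: 20.72
tool_pos: [0.5608, 0.1619, 0.0671]
orientation: [-2.418, -2.005, 0.0]
force: [-2.6, -0.9, 4.3]
opening: 0.0558
gripper_force: 8.0
```

{"method": "play_rows", "body": {"deltas": [0, 0, 0, 0, 57, 0, 0, 0, 0, 58, 0, 0, 0, 0, 60, 0, 0, 0, 0, 63, 0, 0, 0, 0, 67, 0, 0, 0, 0, 72, 0, 0, 0, 0, 80, 0, 0, 0, 0, 88, 0, 0, 0, 0, 88, 0, 0, 0, 0, 88]}}

```text
t: 21.55
tool_pos: [0.561, 0.1618, 0.0668]
orientation: [-2.419, -2.005, 0.0]
force: [0.5, -1.5, -0.4]
opening: 0.0876
gripper_force: 0.0
```

```bash
python3 - <<'E'
from board import *
c=shot('wrist','w10.png'); h=cv2.cvtColor(c['pixels'],cv2.COLOR_BGR2HSV); s=robot.read_state()
print(one(c),s['tool_pos'],s['force'],s['opening'])
m=((h[...,1]>100)&(h[...,0]>9)&(h[...,0]<25)).astype(np.uint8)
# barrel columns via edges at row 180-ish
g=cv2.cvtColor(c['pixels'],cv2.COLOR_BGR2GRAY)
for v in (130,150,170): d=np.abs(np.diff(g[v].astype(int))); print(v,[i for i in np.where(d>25)[0] if 150<i<420])
E
```

```text
([np.float64(209.06194368755678), np.float64(212.25376930063578)], np.float64(5505.0)) [0.561  0.1618 0.0669] [-0.8885 -0.0548 -0.1068] 0.08755063799602028
130 []
150 [np.int64(245), np.int64(343)]
170 [np.int64(262), np.int64(341), np.int64(342), np.int64(399)]
```

{"method": "play_rows", "body": {"deltas": [0, 0, -4, 0, 93, 0, 0, -10, 0, 93, 0, 0, -15, 0, 93, 0, 0, -25, 0, 93, 0, 0, -30, 0, 93, 0, 0, -30, 0, 93, 0, 0, -30, 0, 93, 0, 0, -15, 0, 93, 0, 0, 0, 0, 93, 0, 0, 0, 0, 93]}}

```text
t: 22.43
tool_pos: [0.5619, 0.162, 0.2277]
orientation: [2.417, 2.004, 0.005]
force: [0.1, -0.4, 0.0]
opening: 0.0931
gripper_force: 0.0
```

```bash
python3 - <<'E'
from board import *
c=shot('wrist'); s=shot('scene'); t=shot('top')
p=proj(s,[.5518,.1647,.06])[0].astype(int)
b=cv2.resize(s['pixels'][p[1]-55:p[1]+50,p[0]-70:p[0]+70],(560,420),interpolation=cv2.INTER_CUBIC)
cv2.imwrite('pics/w11.png',cv2.resize(np.hstack([c['pixels'],b]),(800,300)))
st=robot.read_state();print(st['t'],st['tool_pos'],st['force'])
E
```

```text
22.5833 [0.5601 0.1616 0.2241] [ 0.0919 -0.2958 -0.9036]
```

View pics/w11.png

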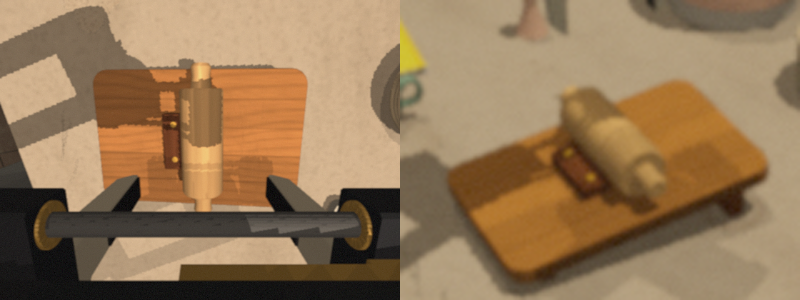

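The roller lies squarely against the chock, midway on the board (left view: barrel at (202,142), chock at (173,144)), and the arm is clear. Handing in.

```bash
python3 -c "
from plant import robot
print(robot.close_job())"
```

```text
the job is handed in; nothing more can be done
None
```

The chock lies flat and crosswise midway across the board, with the roller released resting against its uphill side; the roller nudged the chock about 2 mm downhill while being set, and the job was handed in at about 22.6 s.

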